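# Open a stuck sample jar

## Robot

A 7-joint arm with a two-finger parallel gripper is mounted at the origin on a cart in front of the work surface, level with it; the furniture and walls round the work are solid. World frame = base frame: x ahead of the robot, y to its left, z up, the work surface at z = 0. Lengths are in m, angles in rad, forces in N, time in s.
With the tool pointing down it reaches from about 0.4 to 0.85 m from the base axis. Payload 10.4 kg.
Tool frame: the origin (TCP) lies midway between the tips of the shut fingers; the grasp point (between the pads) lies 19 mm behind it; z points along the fingers, y is the line along which they close (so a half turn about z gives the same grasp; the last joint's range is limited). The gripper opens to 87 mm and grips with 3 to 60 N. Pads are 19 mm wide; open, the fingers measure 117 mm over their backs; the gripper's body (75 mm by 190 mm) begins 51 mm behind the grasp point.
Start: joints at [-0.023, 0.332, -0.065, 1.46, 0.022, 1.35, -0.088], TCP at [0.625, 0, 0.223] pointing down, gripper open.
Joint ranges: [-2.6, 2.6], [-0.5, 2.12], [-1.47, 1.34], [0.16, 2.42], [-1.27, 4.41], [0.06, 2.06], [-2.6, 2.6]. Speed limits (rad/s): [2.22, 2.22, 2.79, 2.79, 3.14, 3.14, 3.14].

## Interface

Orientations are given as a unit quaternion [x, y, z, w].
In Python, from bench import r gives the robot as it stands.
- The arm moves only by the tool arm_command, never from a script. Its argument "moves" is one flat list of numbers, 4 for each row, row after row: the shift along the tool's x, y, z in cm, then the turn about the tool's z in degrees. A call has 1 to 12 rows; each row shifts and turns the commanded pose from where the row before left it, along the tool's axes as they then stand; what a row does not reach is not made up. A row lasts 1/12 s, in which the tool goes at most 41.7 mm and 7.16 degrees, less where a joint would pass 70% of its speed; a pose out of reach is approached as far as the arm can. A call with a gripper value outside its range is refused whole. "fingers" is the opening in per cent of the stroke, from 0 (shut) to 100 (fully open), set as the call begins (left out, the last holds). The fingers move at their own pace and stop on an object; "squeeze" is the grip in N (left out, the last holds). Time passes only in rows, so rows that do not move let the fingers close. It gives the time, the measured TCP pose, the force, the opening and the grip force at its end, in the units of the state.
- r.read_state(): the state, without advancing time (a new reading comes with each control period).
- r.camera(name): name is "scene" or "side" or "wrist"; returns the picture (400x640x3 uint8, red, green, blue); there is no depth.
- r.camera_info(name): a dict with "fx", "fy", "cx", "cy" (pixels), "k1" (the pictures are not rectified: a ray, as slopes to the right and down, at radius r is drawn at 1 + k1 r^2 times it, then the intrinsics apply), "origin" and "attitude" of the camera in the world. Camera axes: x right, y up, looking along -z (the intrinsics and any distortion apply to the point x, -y, -z); pixel columns grow to the right and rows downward; lengths in m; the calibration is good to about 2 mm. A picture is of the moment at which its call begins: read the wrist's pose just before it. camera_info takes no time and is no camera call; for the wrist camera it gives the pose at the moment of the call.
- r.close_job(): hands the job in; it is judged then, once.
The state is a dict: "time": time; "joint_positions": joint angles; "joint_vel": joint speeds; "joint_torque": joint torques, N m; "ee_pos": TCP position; "eef_rot": TCP orientation; "ft_force": force on the tool from outside, world axes, zero at the start; "torque": the same for the moment, N m; "width": finger opening in m; "grip_force": force on a finger pad.
Only numpy, scipy, OpenCV 4.12 (cv2) and the standard library are available. Lean on these libraries where they do the work, as an engineer would, in place of code of your own. Each camera call takes 0.05 s, during which the arm holds its last target. There are 200 camera calls.

## Task

Open the square sample jar in the bench holder; its black twist cap has stuck. Grip the cap firmly, but without crushing it, and break it loose with a short hard twist, then turn it on until you feel its lugs are free and lift it off, without leaning hard on the jar, tipping it or pulling it up out of the holder. Lay the cap flat, top side up, in the shallow white weighing tray, and leave the other things standing.

Things in the scene. Friction and masses are not known exactly. Their poses are not given: they have to be found in the camera images.
- twist_cap: The stuck cap: black plastic, round, ribbed skirt, 52 mm across, 30 mm high, open below, 60 g. Origin: centre of its lower rim; z up; its flat top is 30 mm above the origin. It loosens counter-clockwise seen from above. Breaking it loose takes about 0.4 to 0.8 N m: a grip under 25 N slips round it, 35 to 50 N on each side holds, the skirt cracks at over 55 N on each side.
- cap_mark (a point): Moulded index bar on the cap's top, 22.5 mm from the cap's axis along the cap's x axis, level with the top; with the cap home it points along the jar's x axis. Stuck for about the first 0.35 rad; past 0.5 rad it is loose and the torque is almost nothing. The lugs are free only later, and soon after that they run against stops on the neck (a torque of over 0.3 N m is felt): there the cap lifts off.
- neck_rim (a point): Centre of the jar's mouth, 112 mm above the jar's base. Three lugs in the cap, 120 degrees apart, hook under short rising tracks on the neck, each held by a sprung 2 mm locking bead; the tracks end after a little less than a quarter turn, the stops come after a little more. A springy black seal on the rim lifts the cap up to 3 mm as it turns. Pulling up while the lugs are caught lifts the jar with the cap.
- sample_jar: The jar: white plastic, square, 64 x 64 mm, shoulder 83 mm above its base, hollow round neck 37 mm across above it, 0.5 to 0.75 kg. Origin: centre of its base, z up. It stands loose in the holder's well with 1.2 mm play on each side: the well stops it turning, only its weight keeps it down. With the cap home the cap's origin is 88 mm above the jar's origin, 5 mm above the shoulder.
- jar_holder: The bench holder, fixed to the worktop: grey block with a square well for the jar, on a 124 x 112 mm aluminium plate with four screws. Origin: centre of the plate's underside, z up; the jar stands on the plate's top, 10 mm above the origin. The well's walls, 9 mm thick, reach 46 mm above the worktop and are square to its x and y axes.
- tray: Shallow white weighing tray, empty, 75 x 170 mm, 14 mm high, loose on the worktop, 0.25 kg. Origin: centre of its underside, z up; its long side runs along its y axis. Inside it is 71 mm wide (x) and 166 mm long (y), floor 2 mm thick. The cap leaves only about 10 mm to each long wall and plenty of room along y, so let the fingers close along y.
- clear_bottle: Bystander: clear round glass bottle with a black cap, 59 mm across and 116 mm high, loose. Origin: centre of its base.
- open_vial: Bystander: open 20 ml glass vial, 22 mm across and 76 mm high, loose, standing upright. Origin: centre of its base.
Not all that is in view belongs to the job. Of the things shaped like the twist_cap, the black one is meant.

How it is judged:
By the outcome, as a careful person would: the job done as asked, in the order asked, and still so for the second after the job is handed in, with the robot touching nothing.
It also fails if it takes over 58 s, if anything falls off the work surface, if the arm or the gripper's body presses on something with over 40 N, if the wrist force passes 120 N, or if a joint passes its speed limit or range.

## Working session

There is one attempt and no reset: what is moved stays moved. The work goes in short steps, Python scripts to look and compute and a tool call to move; the robot and the scene stay as the last step left them, time stands still between calls to the robot, and variables do not carry over. Pictures are saved under pics/ and viewed, at most 10 in all, crops included, and the job is handed in when it is done.

Besides the shell and the picture viewer there is one more tool, called after "Request:" as a command line: name --argument value ..., lists and objects as JSON in quotes. arm_command: Moves the arm, as the interface text tells. Its arguments: {"type":"object","properties":{"moves":{"type":"array"},"fingers":{"type":"number"},"squeeze":{"type":"number"}},"required":["moves"]}

```bash
mkdir -p pics; ls; cat > h.py <<'E'
import numpy as np, cv2
from scipy.spatial.transform import Rotation as R
from bench import r
def save(name,f):
    i=r.camera_info(name); im=r.camera(name); cv2.imwrite(f,im[:,:,::-1]); return i,im
def rot(i):
    a=np.array(i["attitude"],float)
    return a if a.shape==(3,3) else R.from_quat(a).as_matrix()
def at_z(i,u,v,z):
    K=np.array([[i["fx"],0,i["cx"]],[0,i["fy"],i["cy"]],[0,0,1.]])
    s=cv2.undistortPoints(np.array([[[u,v]]],float),K,np.array([i["k1"],0,0,0,0.]))[0,0]
    # picture radius factor 1+k1 r^2 = OpenCV k1
    d=rot(i)@np.array([s[0],-s[1],-1]); o=np.array(i["origin"])
    return o+d*(z-o[2])/d[2]
E
python3 - <<'E'
from h import *
import json
out=[]
for n in("scene","side"):
    i,im=save(n,f"pics/{n}0.png"); print(n,i); out.append(im)
i,im=save("wrist","pics/wrist0.png"); print(i)
print(r.read_state())
E
```

```text
pics
scene {'fx': 377.602240767823, 'fy': 377.602240767823, 'cx': 318.08257839371674, 'cy': 201.15485029266165, 'k1': -0.07776010916089843, 'origin': array([0.17139998, 0.67265447, 0.67129521]), 'attitude': array([-0.10972332,  0.45321394,  0.86253035, -0.19646708])}
side {'fx': 393.23120755212943, 'fy': 393.23120755212943, 'cx': 320.1800318962095, 'cy': 203.2017378660393, 'k1': 0.025465859822649078, 'origin': array([0.11902234, 0.52725907, 0.61529011]), 'attitude': array([-0.13222594,  0.43545345,  0.84591893, -0.2780607 ])}
{'fx': 346.3027462764133, 'fy': 346.3027462764133, 'cx': 324.98871072648643, 'cy': 203.0431746216816, 'k1': -0.021050077333172643, 'origin': array([0.62473701, 0.07002594, 0.38248102]), 'attitude': array([-1.29799615e-01,  5.59866086e-04, -9.63055206e-05,  9.91540084e-01])}
{'time': 0.15, 'joint_positions': array([-0.02259766,  0.33271402, -0.06470264,  1.46070884,  0.02161783,
        1.34989539, -0.08848585]), 'joint_vel': array([-0.00092077, -0.00182363,  0.00144816, -0.00243537, -0.00039935,
        0.00047311, -0.00082638]), 'joint_torque': array([ 1.82067095e-03, -6.23630190e+01,  2.54254905e-02, -3.90143681e+01,
       -6.11935230e-02,  3.71907104e-02, -1.53469024e-06]), 'ee_pos': array([ 6.24726081e-01, -5.16461707e-06,  2.21963527e-01]), 'eef_rot': array([ 7.07094559e-01,  7.07118816e-01, -3.84413835e-04, -3.42459371e-04]), 'ft_force': array([ 0.51994334, -0.21666096, -0.34257747]), 'torque': array([-0.02849057,  0.00531934,  0.05474017]), 'grip_force': 0.0, 'width': 0.08680889372344576}
```

View pics/scene0.png

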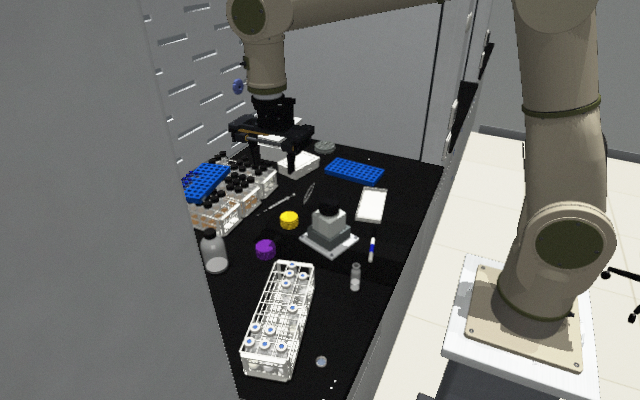

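View pics/wrist0.png

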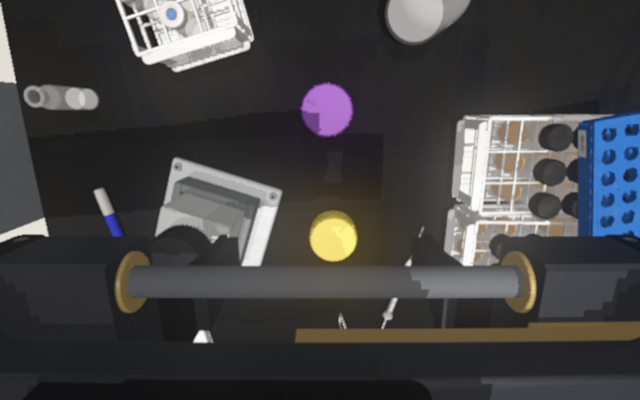

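Scene picture: the holder with the square jar and black cap is near (328,215). Things that could be mistaken for it are the yellow cap (289,220), the purple cap (265,249) and the clear bottle's black cap (209,234). The tray is at (371,204) and the vial at (355,278). In the wrist picture the cap is partly hidden behind the finger at (180,240). I choose the black cap on the jar and check it in a close crop.

```bash
python3 - <<'E'
import cv2,numpy as np
a=cv2.imread('pics/scene0.png')[175:265,290:400]
b=cv2.imread('pics/side0.png')
cv2.imwrite('pics/c1.png',cv2.resize(a,None,fx=7,fy=6.5,interpolation=cv2.INTER_CUBIC)[:600])
E
```

```text
(no output)
```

View pics/c1.png

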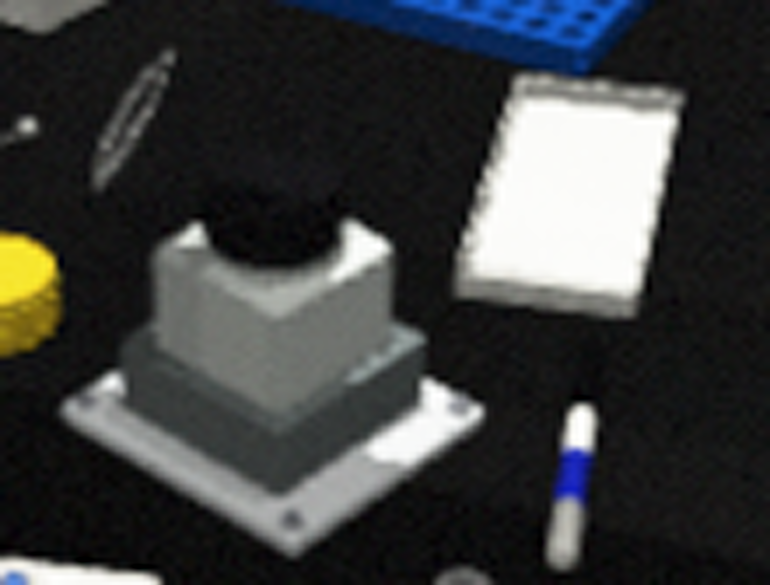

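View pics/side0.png

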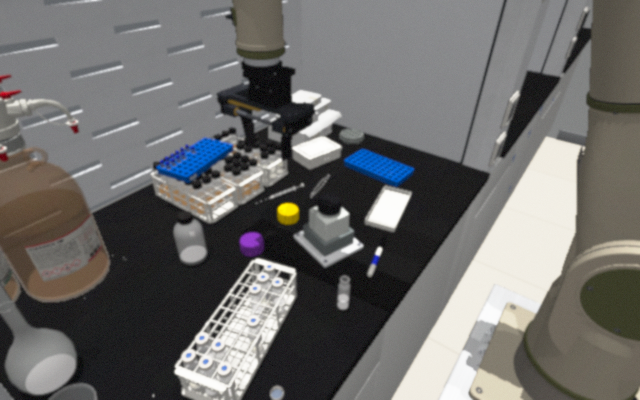

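The crop confirms the black ribbed cap on the square jar. In crop pixels, the plate corners are (65,405), (290,545) and (482,405), the shoulder corners (155,255), (275,318) and (393,245), and the tray rim corners (517,75), (683,93), (640,292) and (463,268).

```bash
python3 - <<'E'
from h import *
i=r.camera_info("scene")
f=lambda x,y,z:at_z(i,290+(x+.5)/7-.5,175+(y+.5)/6.5-.5,z)
P=lambda n,L,z:print(n,np.round([f(x,y,z)[:2] for x,y in L],4).tolist())
P("plate",[(65,405),(290,548),(482,408)],.009)
P("shoulder",[(155,255),(275,318),(393,245)],.093)
P("tray",[(517,75),(683,93),(640,292),(463,268)],.014)
j=r.camera_info("side")
print("bystanders scene",at_z(i,355,288,0)[:2],at_z(i,217,268,0)[:2])
w=r.camera_info("wrist")
print("wrist plate",[np.round(at_z(w,u,v,.01)[:2],4).tolist() for u,v in((175,158),(281,190))])
print("purple,yellow",at_z(w,327,110,.03)[:2],at_z(w,333,236,.03)[:2])
E
```

```text
plate [[0.5738, -0.0156], [0.4585, 0.0262], [0.426, -0.083]]
shoulder [[0.5369, -0.0243], [0.4798, -0.006], [0.46, -0.0678]]
tray [[0.5026, -0.3274], [0.4273, -0.3441], [0.394, -0.1793], [0.4663, -0.1651]]
bystanders scene [0.36982103 0.08422995] [0.70817249 0.17200532]
wrist plate [[0.4623, 0.0212], [0.5759, -0.0143]]
purple,yellow [0.62643327 0.07092204] [ 0.63307054 -0.06076966]
```

Request:
arm_command --moves '[-2.5,-3.1,0,0,-2.5,-3.1,0,0,-2.5,-3.1,0,0,-2.5,-3.2,0,0,0,0,0,0,0,0,0,0,0,0,0,0]' --fingers 100

```text
time: 0.73
ee_pos: [0.5002, -0.0996, 0.2227]
eef_rot: [0.707, 0.707, 0.0, 0.0]
ft_force: [0.2, 0.3, -0.4]
width: 0.0869
grip_force: 0.0
```

```bash
python3 - <<'E'
from h import *
import pickle
i,im=save("wrist","pics/wrist1.png"); pickle.dump(i,open('w1.pkl','wb'))
g=(255*(im[:,:,::-1]/255.)**.5).astype('uint8')
s=r.read_state();print(s["ee_pos"],s["joint_positions"])
cv2.imwrite('pics/w1.png',cv2.resize(g[0:300,160:560],None,fx=2,fy=2,interpolation=cv2.INTER_CUBIC))
E
```

```text
[ 0.5006004  -0.09907704  0.22259117] [ 1.17687398e-01  8.07178419e-02 -1.22304495e-02  1.76038236e+00
  5.86998023e-04  1.30014664e+00  1.06589478e-01]
```

View pics/w1.png

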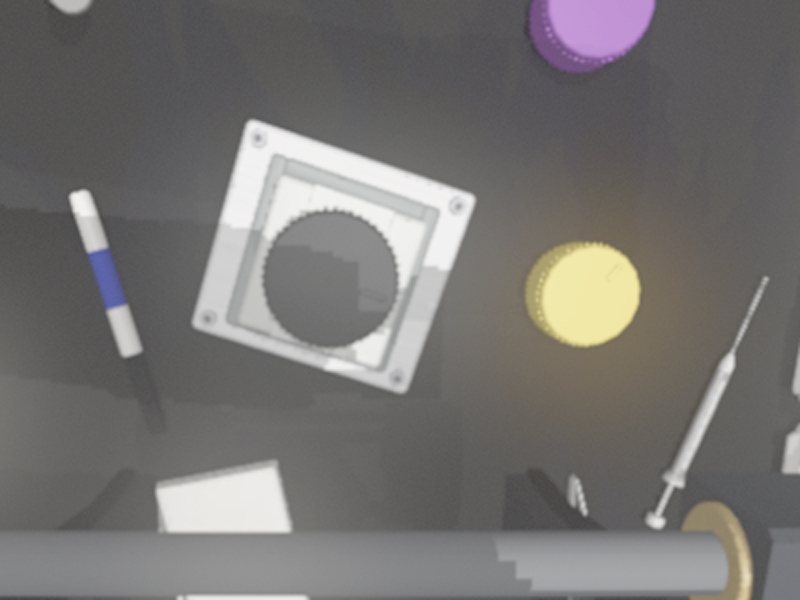

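The close view shows the cap top as a circle centred at crop (331,278), spanning 263 to 399 by 208 to 348. The index bar is at (372,294), and the plate corners are (250,121), (475,197), (405,393) and (193,324).

```bash
python3 - <<'E'
from h import *
import pickle
i=pickle.load(open('w1.pkl','rb'))
f=lambda x,y,z:np.round(at_z(i,160+(x+.5)/2-.5,(y+.5)/2-.5,z),4)
print("cap",f(331,278,.128),f(372,294,.128),"dia",f(399,278,.128)-f(263,278,.128),f(331,208,.128)-f(331,348,.128))
p=np.array([f(*q,.01) for q in((250,121),(475,197),(405,393),(193,324))]);print(p[:,:2].tolist(),p.mean(0))
for a,b in((0,1),(3,2),(3,0),(2,1)):
    d=p[b]-p[a];print(np.hypot(*d[:2]),np.degrees(np.arctan2(d[1],d[0])))
E
```

```text
cap [ 0.5004 -0.0492  0.128 ] [ 0.5154 -0.055   0.128 ] dia [0.0495 0.     0.    ] [0.     0.0504 0.    ]
[[0.4597, 0.0201], [0.5752, -0.0167], [0.5417, -0.1212], [0.4259, -0.0827]] [ 0.500625 -0.050125  0.01    ]
0.12122083154309746 -17.672644535165865
0.12203233178137665 -18.39040689394762
0.10821404714730894 71.79945691579626
0.10973832511934929 72.22549200573593
```

Request:
arm_command --moves '[2.5,0,0,0,2.45,0,0,0,0,0,2,6,0,0,2,6,0,0,2,6,0,0,2,0,0,0,0,0,0,0,0,0,0,0,0,0]'

```text
time: 1.53
ee_pos: [0.5009, -0.0499, 0.1435]
eef_rot: [0.809, 0.588, 0.0, 0.0]
ft_force: [-0.8, -0.2, -0.1]
width: 0.0869
grip_force: 0.0
```

```bash
python3 - <<'E'
from h import *
s=r.read_state();print(s["ee_pos"],s["joint_positions"],s["torque"],s["ft_force"])
print(R.from_quat(s["eef_rot"]).as_matrix().round(4))
E
```

```text
[ 0.50093073 -0.04987689  0.14354766] [ 0.05300338  0.12970684 -0.04771094  1.8784045   0.00660854  1.1326471
 -0.30960405] [ 0.01449036  0.01756068 -0.02857308] [-0.79709292 -0.19315706 -0.09558081]
[[ 3.074e-01  9.516e-01  1.000e-03]
 [ 9.516e-01 -3.074e-01  2.000e-04]
 [ 5.000e-04  9.000e-04 -1.000e+00]]
```

Request:
arm_command --moves '[0,0,2,0,0,0,1.5,0,0,0,0.9,0,0,0,0,0,0,0,0,0,0,0,0,0]'

```text
time: 2.03
ee_pos: [0.5009, -0.0504, 0.0998]
eef_rot: [0.809, 0.588, 0.001, 0.001]
ft_force: [0.1, -0.1, -0.7]
width: 0.0868
grip_force: 0.0
```

Request:
arm_command --moves '[0,0,0,0,0,0,0,0,0,0,0,0,0,0,0,0,0,0,0,0,0,0,0,0,0,0,0,0,0,0,0,0,0,0,0,0,0,0,0,0]' --fingers 40 --squeeze 10

```text
time: 2.87
ee_pos: [0.5002, -0.0505, 0.0986]
eef_rot: [0.809, 0.588, 0.0, 0.0]
ft_force: [0.6, -0.3, 0.5]
width: 0.052
grip_force: 10.0
```

Request:
arm_command --moves '[0,0,0,0,0,0,0,0,0,0,0,0,0,0,0,0]' --fingers 40 --squeeze 44

```text
time: 3.2
ee_pos: [0.5002, -0.0505, 0.0986]
eef_rot: [0.809, 0.588, 0.0, 0.0]
ft_force: [1.8, -1.1, -0.4]
width: 0.0514
grip_force: 44.0
```

Request:
arm_command --moves '[0,0,0,-6,0,0,0,-6,0,0,0,-6,0,0,0,-6,0,0,0,-6,0,0,0,0,0,0,0,0]'

```text
time: 3.78
ee_pos: [0.5, -0.0504, 0.0987]
eef_rot: [0.631, 0.776, 0.0, -0.0]
ft_force: [0.7, 0.7, 1.9]
width: 0.0512
grip_force: 44.0
```

```bash
python3 - <<'E'
from h import *
s=r.read_state();print(s["ee_pos"],s["joint_positions"][6],s["torque"],s["ft_force"])
y=R.from_quat(s["eef_rot"]).as_matrix()[:,1];print(np.degrees(np.arctan2(y[1],y[0])))
E
```

```text
[ 0.49996249 -0.05044158  0.0986767 ] 0.19969475487097946 [ 0.01019112 -0.02141064  0.09324193] [0.66671573 0.70695708 1.8658153 ]
11.82131296336
```

Request:
arm_command --moves '[0,0,-0.02,-6,0,0,-0.02,-6,0,0,-0.02,-6,0,0,-0.02,-6,0,0,-0.02,-6,0,0,0,0,0,0,0,0]'

```text
time: 4.37
ee_pos: [0.5003, -0.0504, 0.0999]
eef_rot: [0.409, 0.912, 0.0, 0.0]
ft_force: [-0.2, 0.2, 4.8]
width: 0.0516
grip_force: 44.0
```

```bash
cat > s.py <<'E'
from h import *
s=r.read_state();print(s["ee_pos"].round(4),s["joint_positions"][6].round(3),s["torque"].round(3),s["ft_force"].round(2))
y=R.from_quat(s["eef_rot"]).as_matrix()[:,1];print(np.degrees(np.arctan2(y[1],y[0]))+18,s["width"],s["time"])
E
python3 s.py
```

```text
[ 0.5003 -0.0504  0.0999] 0.713 [ 0.037 -0.096  0.035] [-0.17  0.2   4.76]
59.6788456178145 0.05157637567663063 4.3667
```

Request:
arm_command --moves '[0,0,-0.04,-6,0,0,-0.04,-6,0,0,-0.04,-6,0,0,-0.04,-6,0,0,0,0,0,0,0,0]'

```text
time: 4.87
ee_pos: [0.5001, -0.0505, 0.1012]
eef_rot: [0.211, 0.977, 0.0, 0.0]
ft_force: [0.9, 0.3, 3.4]
width: 0.0515
grip_force: 44.0
```

```bash
python3 s.py
```

```text
[ 0.5001 -0.0505  0.1012] 1.124 [ 0.078 -0.229 -0.008] [0.86 0.31 3.37]
83.62070176630637 0.05151947663655167 4.8667
```

Request:
arm_command --moves '[0,0,0,-4,0,0,0,-4,0,0,0,0,0,0,0,0]'

```text
time: 5.2
ee_pos: [0.5, -0.0505, 0.1012]
eef_rot: [0.142, 0.99, 0.0, 0.0]
ft_force: [1.0, -0.1, 2.7]
width: 0.0513
grip_force: 44.0
```

```bash
python3 s.py
```

```text
[ 0.5    -0.0505  0.1012] 1.262 [ 0.085 -0.163  0.044] [ 1.04 -0.08  2.68]
91.66205163372516 0.05132726412955917 5.2
```

Continue in small steps, feeling for the stop.

Request:
arm_command --moves '[0,0,0,-3,0,0,0,-3,0,0,0,0,0,0,0,0]'

```text
time: 5.53
ee_pos: [0.5, -0.0505, 0.1011]
eef_rot: [0.09, 0.996, 0.0, -0.0]
ft_force: [0.3, 0.3, 3.6]
width: 0.0515
grip_force: 44.0
```

```bash
python3 s.py
```

```text
[ 0.5    -0.0505  0.1011] 1.367 [ 0.073 -0.102  0.046] [0.26 0.27 3.63]
97.72638156237856 0.0515177179970038 5.5333
```

Request:
arm_command --moves '[0,0,0,-3,0,0,0,-3,0,0,0,0,0,0,0,0]'

```text
time: 5.87
ee_pos: [0.5, -0.0505, 0.1011]
eef_rot: [0.037, 0.999, 0.0, -0.0]
ft_force: [0.1, -0.2, 2.3]
width: 0.0513
grip_force: 44.0
```

```bash
python3 s.py
```

```text
[ 0.5    -0.0505  0.1011] 1.47 [0.161 0.072 0.054] [ 0.1  -0.16  2.31]
103.76290290189446 0.05133662050198941 5.8667
```

Request:
arm_command --moves '[0,0,0,-3,0,0,0,-2,0,0,0,0,0,0,0,0]'

```text
time: 6.2
ee_pos: [0.5003, -0.0504, 0.1012]
eef_rot: [-0.007, 1.0, 0.0, 0.0]
ft_force: [2.2, 0.7, 1.5]
width: 0.0515
grip_force: 44.0
```

```bash
python3 s.py
```

```text
[ 0.5003 -0.0504  0.1012] 1.556 [ 0.289 -0.469 -0.4  ] [2.22 0.71 1.47]
108.78380214867789 0.051472419348194964 6.2
```

Request:
arm_command --moves '[0,0,0,-2,0,0,0,-2,0,0,0,0,0,0,0,0]'

```text
time: 6.53
ee_pos: [0.4999, -0.0509, 0.1012]
eef_rot: [-0.042, 0.999, -0.0, -0.0]
ft_force: [1.5, -2.3, 3.7]
width: 0.0516
grip_force: 44.0
```

```bash
python3 - <<'E'
from h import *
exec(open('s.py').read())
i,im=save("side","pics/side1.png")
cv2.imwrite('pics/s1.png',cv2.resize((255*(im[170:280,270:400,::-1]/255.)**.5).astype('uint8'),None,fx=5,fy=5,interpolation=cv2.INTER_CUBIC))
E
```

```text
[ 0.4999 -0.0509  0.1012] 1.626 [-0.438 -0.246 -0.727] [ 1.48 -2.33  3.7 ]
112.80127152513016 0.0515595153473972 6.5333
```

The stop is felt at about 108 degrees (0.4, then 0.7 N m). I back off a little and lift slowly, watching the force.

Request:
arm_command --moves '[0,0,0,3,0,0,0,2,0,0,-0.1,0,0,0,-0.2,0,0,0,-0.2,0,0,0,-0.2,0,0,0,0,0,0,0,0,0]'

```text
time: 7.25
ee_pos: [0.4997, -0.0507, 0.108]
eef_rot: [-0.0, 1.0, -0.0, -0.0]
ft_force: [0.4, -2.8, -7.9]
width: 0.0515
grip_force: 44.0
```

```bash
python3 s.py
```

```text
[ 0.4997 -0.0507  0.108 ] 1.545 [-0.732 -0.168  0.089] [ 0.41 -2.75 -7.85]
108.01209630159686 0.051517802164079765 7.25
```

A pull of -7.9 N is about the jar's weight, so I look before going on.

```bash
python3 - <<'E'
from h import *
A=[]
for n,(a,b,c,d) in (("scene",(165,275,280,400)),("side",(165,275,270,390))):
    i,im=save(n,f"pics/{n}2.png"); A.append((255*(im[a:b,c:d,::-1]/255.)**.6).astype('uint8'))
cv2.imwrite('pics/c2.png',cv2.resize(np.hstack(A),(800,367),interpolation=cv2.INTER_CUBIC))
E
```

```text
(no output)
```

View pics/c2.png

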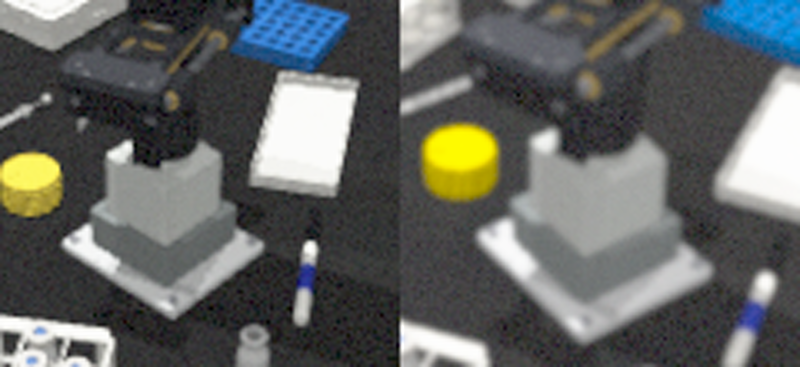

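The pictures show the jar upright in its well with the cap in the fingers. A rise of a few mm is hard to see, so I compare with the picture taken before the lift.

```bash
python3 - <<'E'
import cv2,numpy as np
a=cv2.imread('pics/side1.png',0).astype(np.float32);b=cv2.imread('pics/side2.png',0).astype(np.float32)
for n,(v0,v1,u0,u1) in {"shoulder":(205,222,310,348),"wall/jar edge":(222,238,308,350),"plate":(235,268,295,365),"cap":(195,207,318,340),"yellow":(200,228,275,302)}.items():
    A=cv2.resize(a[v0-4:v1+4,u0-4:u1+4],None,fx=8,fy=8,interpolation=cv2.INTER_CUBIC);T=cv2.resize(b[v0:v1,u0:u1],None,fx=8,fy=8,interpolation=cv2.INTER_CUBIC)
    m=cv2.matchTemplate(A,T,cv2.TM_CCOEFF_NORMED);_,s,_,l=cv2.minMaxLoc(m);print(n,s,"b moved by px",4-l[0]/8,4-l[1]/8)
d=lambda im:[int(x) for x in im[205:242,329]]
print(d(a));print(d(b))
E
```

```text
shoulder 0.9892315864562988 b moved by px -0.375 -2.5
wall/jar edge 0.9776994585990906 b moved by px -0.125 -0.375
plate 0.995217502117157 b moved by px -0.125 0.0
cap 0.31122246384620667 b moved by px -1.25 -2.25
yellow 0.9995117783546448 b moved by px 0.0 0.0
[13, 16, 18, 18, 17, 13, 16, 25, 35, 70, 100, 117, 123, 122, 125, 121, 122, 120, 122, 124, 121, 119, 121, 123, 121, 121, 121, 120, 122, 120, 121, 121, 118, 117, 104, 92, 76]
[17, 17, 19, 10, 17, 28, 50, 86, 113, 125, 122, 119, 118, 120, 124, 123, 126, 121, 120, 120, 122, 121, 119, 123, 120, 124, 122, 122, 122, 122, 121, 124, 122, 119, 109, 91, 75]
```

The jar's shoulder rose 2.5 px (about 4 mm), so a lug is still caught. I set the jar back down, turn on to the stop and lift from there.

Request:
arm_command --moves '[0,0,0.2,0,0,0,0.2,0,0,0,0.2,0,0,0,0.1,0,0,0,0,0,0,0,0,0]'

```text
time: 7.85
ee_pos: [0.5001, -0.0506, 0.1012]
eef_rot: [0.0, 1.0, -0.0, 0.0]
ft_force: [0.2, -3.1, -1.8]
width: 0.0515
grip_force: 44.0
```

```bash
python3 s.py
```

```text
[ 0.5001 -0.0506  0.1012] 1.543 [-0.983  0.075  0.143] [ 0.23 -3.13 -1.79]
107.99528819920104 0.05148841411170964 7.85
```

Request:
arm_command --moves '[0,0,0,-2,0,0,0,-2,0,0,0,0,0,0,0,0]'

```text
time: 8.18
ee_pos: [0.5005, -0.0508, 0.1014]
eef_rot: [-0.035, 0.999, -0.0, 0.001]
ft_force: [2.6, -5.4, -2.8]
width: 0.0518
grip_force: 44.0
```

```bash
python3 s.py
```

```text
[ 0.5005 -0.0508  0.1014] 1.611 [-1.196 -0.339 -0.099] [ 2.56 -5.37 -2.84]
111.9637382145853 0.05182533889483879 8.1833
```

Request:
arm_command --moves '[0,0,0.1,-2,0,0,0.1,-2,0,0,0,0,0,0,0,0]'

```text
time: 8.52
ee_pos: [0.5017, -0.0507, 0.1008]
eef_rot: [-0.069, 0.998, -0.0, 0.002]
ft_force: [1.1, -5.3, 5.3]
width: 0.0516
grip_force: 44.0
```

```bash
python3 - <<'E'
from h import *
exec(open('s.py').read())
save("side","pics/side3.png")
a=cv2.imread('pics/side1.png',0).astype(np.float32);b=cv2.imread('pics/side3.png',0).astype(np.float32)
for n,(v0,v1,u0,u1) in {"shoulder":(205,222,310,348),"L":(205,222,310,325),"R":(205,222,333,348)}.items():
    A=cv2.resize(a[v0-4:v1+4,u0-4:u1+4],None,fx=8,fy=8,interpolation=cv2.INTER_CUBIC);T=cv2.resize(b[v0:v1,u0:u1],None,fx=8,fy=8,interpolation=cv2.INTER_CUBIC)
    m=cv2.matchTemplate(A,T,cv2.TM_CCOEFF_NORMED);_,s,_,l=cv2.minMaxLoc(m);print(n,s,4-l[0]/8,4-l[1]/8)
E
```

```text
[ 0.5017 -0.0507  0.1008] 1.679 [-0.907 -0.505 -0.006] [ 1.12 -5.31  5.31]
115.95939232026264 0.051612785236558795 8.5167
shoulder 0.9958085417747498 -0.125 0.0
L 0.9969667792320251 0.0 0.0
R 0.9973329901695251 -0.5 -0.125
```

Request:
arm_command --moves '[0,0,0,-2,0,0,0,-2,0,0,0,0,0,0,0,0]'

```text
time: 8.9
ee_pos: [0.5001, -0.0498, 0.0991]
eef_rot: [-0.104, 0.995, 0.0, 0.0]
ft_force: [1.2, -0.7, -4.7]
width: 0.0517
grip_force: 44.0
```

```bash
python3 s.py
```

```text
[ 0.5001 -0.0498  0.0991] 1.747 [-0.104 -0.343  0.088] [ 1.18 -0.7  -4.72]
119.97187639895392 0.05168295797740549 8.9
```

Request:
arm_command --moves '[0,0,0,-2,0,0,0,-2,0,0,0,0,0,0,0,0]'

```text
time: 9.23
ee_pos: [0.4998, -0.0498, 0.0988]
eef_rot: [-0.139, 0.99, 0.0, -0.0]
ft_force: [0.9, 0.6, -4.5]
width: 0.0517
grip_force: 44.0
```

```bash
python3 s.py
```

```text
[ 0.4998 -0.0498  0.0988] 1.815 [ 0.157 -0.225  0.061] [ 0.87  0.59 -4.51]
123.93799461508705 0.05168426872680347 9.2333
```

Something snapped: the tool dropped 2 mm and the torque is nothing. I open and go up to look at the index bar.

Request:
arm_command --moves '[0,0,0,0,0,0,0,0,0,0,0,0,0,0,0,0,0,0,0,0,0,0,0,0]' --fingers 100

```text
time: 9.73
ee_pos: [0.5001, -0.0505, 0.0993]
eef_rot: [-0.139, 0.99, -0.0, 0.0]
ft_force: [-0.2, 0.2, -0.3]
width: 0.0823
grip_force: 0.0
```

Request:
arm_command --moves '[0,0,-2,0,0,0,-3,0,0,0,-3.5,0,-1.5,0,-3.5,0,-2,0,0,0,-1.5,0,0,0,0,0,0,0,0,0,0,0,0,0,0,0]'

```text
time: 10.48
ee_pos: [0.5475, -0.0369, 0.2188]
eef_rot: [-0.139, 0.99, 0.0, -0.0]
ft_force: [-0.9, 0.4, -0.2]
width: 0.0867
grip_force: 0.0
```

```bash
python3 - <<'E'
from h import *
import pickle
exec(open('s.py').read())
i,im=save("wrist","pics/wrist2.png"); pickle.dump(i,open('w2.pkl','wb'))
g=(255*(im[:,:,::-1]/255.)**.5).astype('uint8')
cv2.imwrite('pics/w2.png',cv2.resize(g[40:240,200:440],(720,600),interpolation=cv2.INTER_CUBIC))
E
```

```text
[ 0.5475 -0.0369  0.2188] 1.797 [0.114 0.002 0.002] [-0.95  0.4  -0.16]
123.98617199620764 0.08673263076373124 10.4833
```

View pics/w2.png

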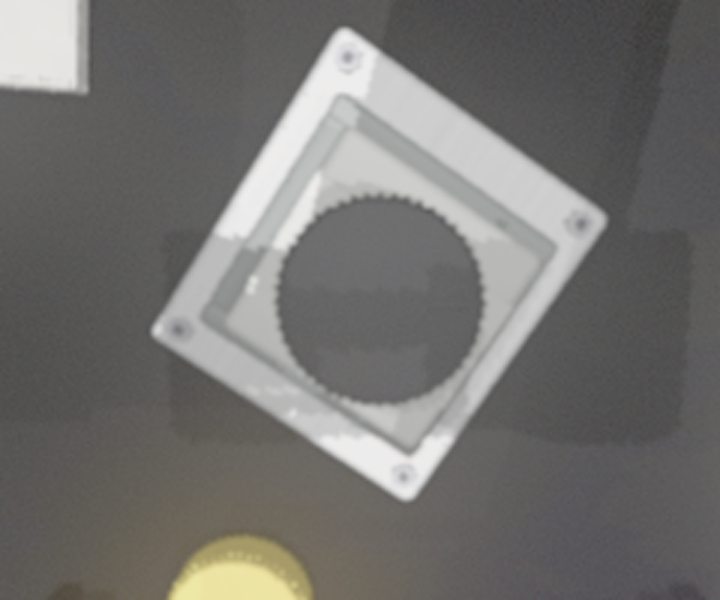

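The jar stands upright with the cap centred at crop (381,300), but the index bar does not show. I stretch the contrast of both cap tops, before and now.

```bash
python3 - <<'E'
from h import *
i=r.camera_info("wrist")
ims=np.mean([r.camera("wrist").astype(float) for _ in range(6)],0)
np.save('w2avg.npy',ims)
a=cv2.imread('pics/wrist1.png').astype(float).mean(2); b=ims.mean(2)
def c(im,u,v):
    p=im[v-40:v+40,u-40:u+40]; m=np.hypot(*np.mgrid[-40:40,-40:40])<31
    lo,hi=np.percentile(p[m],[1,99]);print(lo,hi)
    return cv2.resize(np.clip((p-lo)/(hi-lo)*255,0,255).astype('uint8'),(400,400),interpolation=cv2.INTER_CUBIC)
cv2.imwrite('pics/m.png',np.hstack([c(a,325,139),c(b,327,140)]))
print(at_z(i,327,140,.13))
E
```

```text
47.333333333333336 77.66666666666667
38.22222222222223 49.55555555555555
[ 0.49865272 -0.04963093  0.13      ]
```

View pics/m.png

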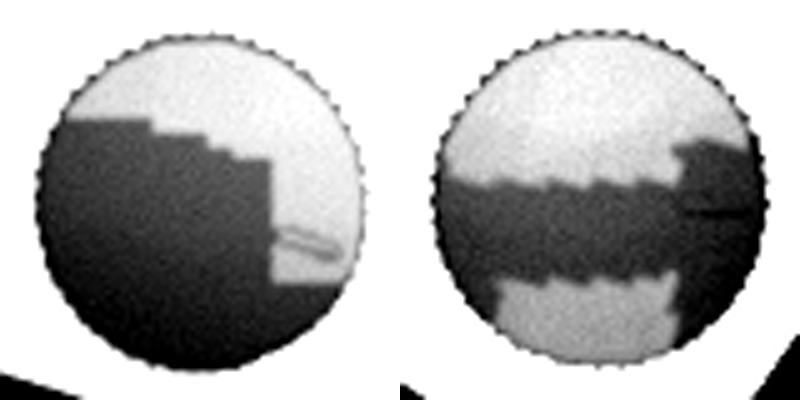

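Before (left), the bar points at -20 degrees. Now (right, tool yaw 106) it is at (720,212), -6 degrees in the image, so the cap has turned about 120 degrees, one full lug pitch. I check the cap's height against the picture from the start.

```bash
python3 - <<'E'
from h import *
for n,(u,v0,v1) in {"side":(327,196,216),"scene":(328,200,225)}.items():
    a=cv2.imread(f'pics/{n}0.png',0).astype(float)
    b=np.mean([cv2.cvtColor(r.camera(n),cv2.COLOR_RGB2GRAY).astype(float) for _ in range(8)],0)
    for c in (u-3,u,u+3): print(n,c,'\n',a[v0:v1,c].round().astype(int).tolist(),'\n',b[v0:v1,c].round().astype(int).tolist())
    np.save(f'{n}4.npy',b)
E
```

```text
side 324 
 [34, 34, 32, 30, 25, 24, 26, 25, 24, 18, 21, 17, 17, 18, 11, 11, 22, 30, 61, 94] 
 [22, 21, 19, 19, 19, 18, 19, 18, 18, 18, 17, 15, 19, 14, 19, 16, 18, 29, 52, 83]
side 327 
 [35, 32, 34, 31, 23, 22, 24, 21, 30, 20, 10, 19, 21, 13, 16, 22, 15, 17, 39, 69] 
 [18, 18, 17, 20, 16, 17, 18, 18, 20, 19, 16, 16, 16, 18, 17, 14, 18, 17, 36, 66]
side 330 
 [29, 34, 32, 37, 31, 31, 27, 19, 25, 31, 26, 22, 20, 16, 14, 10, 19, 17, 29, 68] 
 [18, 20, 17, 17, 20, 19, 20, 21, 24, 22, 18, 20, 16, 15, 19, 15, 17, 18, 35, 58]
scene 325 
 [22, 23, 25, 18, 9, 12, 14, 15, 12, 7, 7, 1, 15, 12, 5, 38, 81, 117, 139, 157, 161, 135, 120, 118, 117] 
 [13, 12, 10, 10, 11, 9, 10, 10, 9, 11, 10, 12, 10, 13, 10, 20, 64, 104, 103, 112, 125, 118, 110, 106, 106]
scene 328 
 [25, 25, 22, 20, 20, 8, 13, 18, 14, 16, 13, 13, 10, 9, 13, 11, 63, 109, 121, 149, 171, 171, 164, 140, 119] 
 [11, 9, 12, 6, 10, 11, 10, 10, 10, 10, 10, 11, 10, 11, 11, 13, 46, 87, 104, 111, 125, 128, 126, 118, 106]
scene 331 
 [21, 22, 22, 22, 25, 19, 18, 17, 11, 8, 9, 4, 12, 8, 13, 12, 58, 108, 144, 170, 171, 169, 155, 125, 107] 
 [13, 14, 14, 13, 13, 12, 14, 14, 10, 10, 11, 9, 10, 10, 8, 9, 59, 108, 113, 127, 127, 129, 128, 121, 112]
```

The cap's lower edge is at home height, so it went past the stops and settled one lug pitch on, which by the three-fold symmetry is "home" again. I regrip and repeat, with small test lifts before the stop.

Request:
arm_command --moves '[2.5,0,0,0,2.5,0,0,0,0,0,0,7,0,0,0,7,0,0,0,7,0,0,0,7,0,0,0,7,0,0,0,7,0,0,0,7,0,0,0,7,0,0,0,7,0,0,0,7]'

```text
time: 12.63
ee_pos: [0.5, -0.0504, 0.2192]
eef_rot: [0.457, 0.89, 0.0, 0.0]
ft_force: [0.3, -1.1, -0.5]
width: 0.087
grip_force: 0.0
```

Request:
arm_command --moves '[0,0,0,7,0,0,0,7,0,0,2,7,0,0,2,7,0,0,2,7,0,0,2,7,0,0,0,7,0,0,0,5,0,0,0,0,0,0,0,0,0,0,0,0]'

```text
time: 13.55
ee_pos: [0.5002, -0.0505, 0.1394]
eef_rot: [0.808, 0.589, 0.0, 0.0]
ft_force: [-0.8, 0.1, -1.0]
width: 0.0874
grip_force: 0.0
```

```bash
python3 s.py
```

```text
[ 0.5002 -0.0505  0.1394] -0.321 [-0.015  0.039  0.001] [-0.81  0.1  -1.05]
0.18451775999253783 0.08735462346318221 13.55
```

Request:
arm_command --moves '[0,0,2,0,0,0,1.5,0,0,0,0.5,0,0,0,0,0,0,0,0,0]'

```text
time: 13.97
ee_pos: [0.5003, -0.0505, 0.0997]
eef_rot: [0.809, 0.588, 0.0, 0.0]
ft_force: [0.9, -0.2, 0.6]
width: 0.087
grip_force: 0.0
```

Request:
arm_command --moves '[0,0,0,0,0,0,0,0,0,0,0,0,0,0,0,0,0,0,0,0,0,0,0,0,0,0,0,0,0,0,0,0]' --fingers 40 --squeeze 15

```text
time: 14.63
ee_pos: [0.4998, -0.0504, 0.0992]
eef_rot: [0.809, 0.588, -0.0, -0.0]
ft_force: [-2.8, 0.4, 2.9]
width: 0.0522
grip_force: 15.0
```

Request:
arm_command --moves '[0,0,0,0,0,0,0,0,0,0,0,0,0,0,0,0]' --squeeze 45

```text
time: 14.97
ee_pos: [0.4999, -0.0504, 0.0992]
eef_rot: [0.809, 0.588, -0.0, -0.0]
ft_force: [-2.7, 1.4, 2.0]
width: 0.0512
grip_force: 45.0
```

```bash
python3 s.py
```

```text
[ 0.4999 -0.0504  0.0992] -0.332 [0.19  0.67  0.007] [-2.73  1.4   1.97]
0.0006858329894470216 0.05116065130786678 14.9667
```

Request:
arm_command --moves '[0,0,0,-6,0,0,0,-6,0,0,0,0]'

```text
time: 15.22
ee_pos: [0.5006, -0.0508, 0.0996]
eef_rot: [0.741, 0.671, 0.0, 0.001]
ft_force: [-1.8, 0.1, 6.1]
width: 0.0518
grip_force: 45.0
```

```bash
python3 s.py
```

```text
[ 0.5006 -0.0508  0.0996] -0.12 [-0.007  0.314  0.122] [-1.79  0.12  6.09]
12.293329503944603 0.0518236065450421 15.2167
```

Request:
arm_command --moves '[0,0,-0.1,0,0,0,-0.1,0,0,0,-0.05,0,0,0,0,0,0,0,0,0]'

```text
time: 15.63
ee_pos: [0.4998, -0.0505, 0.1013]
eef_rot: [0.743, 0.669, -0.0, -0.0]
ft_force: [1.1, 0.3, -7.2]
width: 0.0517
grip_force: 45.0
```

```bash
python3 s.py
```

```text
[ 0.4998 -0.0505  0.1013] -0.126 [-0.213 -0.503 -0.087] [ 1.13  0.27 -7.19]
11.964888618952887 0.051655530134782635 15.6333
```

Caught here, as expected. I lower again and turn on towards 90 degrees.

Request:
arm_command --moves '[0,0,0.1,0,0,0,0.1,0,0,0,0,-6,0,0,0,-6,0,0,0,-6,0,0,-0.02,-6,0,0,-0.02,-6,0,0,-0.02,-6,0,0,-0.02,-6,0,0,-0.02,-6,0,0,0,0,0,0,0,0]'

```text
time: 16.63
ee_pos: [0.5008, -0.0504, 0.1015]
eef_rot: [0.408, 0.913, 0.0, 0.001]
ft_force: [0.7, 0.2, 3.3]
width: 0.0516
grip_force: 45.0
```

```bash
python3 s.py
```

```text
[ 0.5008 -0.0504  0.1015] 0.695 [ 0.132 -0.227  0.01 ] [0.72 0.18 3.26]
59.81646813315599 0.05164169158878766 16.6333
```

Request:
arm_command --moves '[0,0,-0.02,-6,0,0,-0.02,-6,0,0,-0.02,-6,0,0,-0.02,-6,0,0,0,0,0,0,0,0]'

```text
time: 17.13
ee_pos: [0.5004, -0.0505, 0.1018]
eef_rot: [0.211, 0.978, 0.0, 0.0]
ft_force: [0.6, 0.5, 2.9]
width: 0.052
grip_force: 45.0
```

```bash
python3 s.py
```

```text
[ 0.5004 -0.0505  0.1018] 1.105 [ 0.075 -0.147  0.045] [0.58 0.54 2.93]
83.67482483251776 0.051997941920330956 17.1333
```

Request:
arm_command --moves '[0,0,0,-4,0,0,0,-4,0,0,0,-4,0,0,-0.1,0,0,0,-0.1,0,0,0,0,0,0,0,0,0]'

```text
time: 17.72
ee_pos: [0.4998, -0.0505, 0.1032]
eef_rot: [0.106, 0.994, -0.0, -0.0]
ft_force: [0.0, -0.1, -0.8]
width: 0.0518
grip_force: 45.0
```

```bash
python3 s.py
```

```text
[ 0.4998 -0.0505  0.1032] 1.314 [ 0.089 -0.024  0.011] [ 0.04 -0.07 -0.84]
95.82781850860631 0.0518284055215055 17.7167
```

Request:
arm_command --moves '[0,0,-0.1,0,0,0,-0.1,0,0,0,0,0,0,0,0,0]'

```text
time: 18.05
ee_pos: [0.5, -0.0505, 0.1055]
eef_rot: [0.105, 0.994, 0.0, 0.0]
ft_force: [-0.4, 0.2, -0.8]
width: 0.0515
grip_force: 45.0
```

```bash
python3 s.py
```

```text
[ 0.5    -0.0505  0.1055] 1.317 [ 0.057 -0.054  0.024] [-0.36  0.21 -0.82]
95.97533121310352 0.05150219793121955 18.05
```

Free at 96 degrees; only the cap's weight is felt. I lift it off.

Request:
arm_command --moves '[0,0,-0.3,0,0,0,-0.4,0,0,0,-0.6,0,0,0,-1,0,0,0,-1.5,0,0,0,-2,0,0,0,-1.5,0,0,0,0,0,0,0,0,0]'

```text
time: 18.8
ee_pos: [0.5006, -0.0505, 0.1796]
eef_rot: [0.105, 0.995, -0.0, 0.001]
ft_force: [0.1, -0.0, -0.3]
width: 0.0519
grip_force: 45.0
```

```bash
python3 - <<'E'
from h import *
exec(open('s.py').read())
b=r.camera("side");cv2.imwrite('pics/side5.png',b[:,:,::-1])
b=cv2.cvtColor(b,cv2.COLOR_RGB2GRAY).astype(np.float32);a=cv2.imread('pics/side1.png',0).astype(np.float32)
v0,v1,u0,u1=212,232,310,348
m=cv2.matchTemplate(a[v0-4:v1+4,u0-4:u1+4],b[v0:v1,u0:u1],cv2.TM_CCOEFF_NORMED);print(cv2.minMaxLoc(m))
c=np.array([.4476,-.254]);y=R.from_quat(s["eef_rot"]).as_matrix()
d=np.r_[c-s["ee_pos"][:2],0];print("tool shift cm",(y.T@d*100).round(2))
E
```

```text
[ 0.5006 -0.0505  0.1796] 1.341 [ 0.086 -0.05  -0.072] [ 0.11 -0.03 -0.34]
95.99513040914044 0.051946914547757295 18.8
(-0.18060004711151123, 0.32830455899238586, (0, 0), (4, 3))
tool shift cm [ 9.500e-01 -2.101e+01 -1.000e-02]
```

```bash
python3 - <<'E'
from h import *
for n,(v0,v1,u0,u1) in {"scene":(180,230,345,395),"side":(178,238,355,420)}.items():
    im=r.camera(n).astype(int);p=im[v0:v1,u0:u1]
    m=((p.min(2)>110)).astype('uint8')
    cs,_=cv2.findContours(m,cv2.RETR_EXTERNAL,cv2.CHAIN_APPROX_NONE);c=max(cs,key=cv2.contourArea)
    q=cv2.approxPolyDP(cv2.convexHull(c),3,True)[:,0]+[u0,v0]
    i=r.camera_info(n);w=np.array([at_z(i,*k,.010)[:2] for k in q]);print(n,q.tolist(),w.round(4).tolist(),w.mean(0))
E
python3 - <<'E'
import cv2;a=cv2.imread('pics/side5.png')[150:290,270:430]
cv2.imwrite('pics/s5.png',cv2.resize(a,None,fx=4,fy=4,interpolation=cv2.INTER_CUBIC))
E
```

```text
scene [[364, 187], [386, 190], [379, 222], [356, 219]] [[0.501, -0.3292], [0.4302, -0.3423], [0.3968, -0.1708], [0.4617, -0.1561]] [ 0.44742938 -0.2495876 ]
side [[384, 186], [411, 193], [393, 230], [365, 220]] [[0.506, -0.3336], [0.4302, -0.3477], [0.396, -0.1751], [0.4699, -0.1678]] [ 0.45052002 -0.2560733 ]
```

View pics/s5.png

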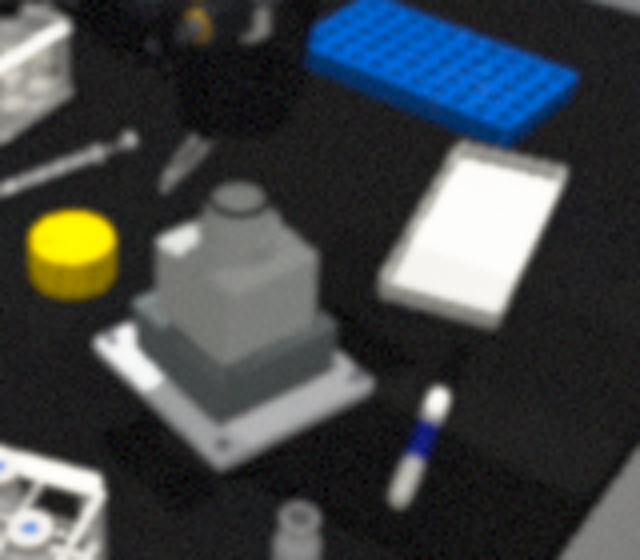

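The side picture shows the jar open and seated, neck at crop (238,200), with the cap in the fingers. The tray is clear, centred at (475,235). The measurements agree on a tray centre near (0.449, -0.254) with yaw 12 degrees.

Request:
arm_command --moves '[0.2,-3.5,0,0,0.2,-3.5,0,0,0.2,-3.5,0,0,0.2,-3.5,0,0,0,-3.5,0,0,0,-3.5,0,0,0,0,0,-6,0,0,0,-6,0,0,0,-6,0,0,0,-6,0,0,0,0,0,0,0,0]'

```text
time: 19.95
ee_pos: [0.4482, -0.2541, 0.1777]
eef_rot: [-0.103, 0.995, 0.0, -0.001]
ft_force: [-0.4, -0.4, -1.4]
width: 0.052
grip_force: 45.0
```

```bash
python3 s.py
```

```text
[ 0.4482 -0.2541  0.1777] 2.186 [ 0.131 -0.001  0.036] [-0.41 -0.41 -1.45]
119.8106174714129 0.05199565082152855 19.95
```

Request:
arm_command --moves '[0,0,3,0,0,0,3.5,0,0,0,3.5,0,0,0,3,0,0,0,2,0,0,0,1.4,0,0,0,0,0,0,0,0,0,0,0,0,0]'

```text
time: 20.7
ee_pos: [0.4492, -0.2545, 0.0154]
eef_rot: [-0.104, 0.995, -0.0, 0.001]
ft_force: [0.4, -0.3, -1.1]
width: 0.0516
grip_force: 45.0
```

```bash
python3 s.py
```

```text
[ 0.4492 -0.2545  0.0154] 2.156 [ 0.17  -0.069  0.012] [ 0.4  -0.28 -1.08]
119.91492519282468 0.05159193510542307 20.7
```

Request:
arm_command --moves '[0,0,0.3,0,0,0,0.3,0,0,0,0.3,0,0,0,0,0,0,0,0,0]'

```text
time: 21.12
ee_pos: [0.4485, -0.2542, 0.0054]
eef_rot: [-0.104, 0.995, 0.0, -0.0]
ft_force: [0.5, 0.3, -0.0]
width: 0.0516
grip_force: 45.0
```

Request:
arm_command --moves '[0,0,0.15,0,0,0,0,0,0,0,0,0]'

```text
time: 21.37
ee_pos: [0.4485, -0.2542, 0.0039]
eef_rot: [-0.105, 0.995, 0.0, 0.0]
ft_force: [-1.0, -0.2, -0.8]
width: 0.0515
grip_force: 45.0
```

Request:
arm_command --moves '[0,0,0.07,0,0,0,0,0,0,0,0,0]'

```text
time: 21.62
ee_pos: [0.4485, -0.2542, 0.0033]
eef_rot: [-0.105, 0.995, 0.0, 0.0]
ft_force: [-0.9, 0.5, -0.8]
width: 0.0515
grip_force: 45.0
```

Request:
arm_command --moves '[0,0,0.05,0,0,0,0,0,0,0,0,0]'

```text
time: 21.87
ee_pos: [0.4486, -0.2543, 0.003]
eef_rot: [-0.105, 0.995, -0.0, 0.0]
ft_force: [-2.5, 0.1, 3.6]
width: 0.0515
grip_force: 45.0
```

Contact at 3.6 N; I release and go up.

Request:
arm_command --moves '[0,0,0,0,0,0,0,0]' --squeeze 5

```text
time: 22.03
ee_pos: [0.4487, -0.2543, 0.0029]
eef_rot: [-0.104, 0.995, -0.0, 0.0]
ft_force: [-0.9, 2.0, 3.6]
width: 0.0526
grip_force: 5.0
```

Request:
arm_command --moves '[0,0,0,0,0,0,0,0,0,0,0,0,0,0,0,0,0,0,0,0,0,0,0,0]' --fingers 85

```text
time: 22.53
ee_pos: [0.4485, -0.2542, 0.0027]
eef_rot: [-0.105, 0.995, 0.0, -0.0]
ft_force: [0.5, -0.1, 0.3]
width: 0.0731
grip_force: 0.0
```

Request:
arm_command --moves '[0,0,-0.5,0,0,0,-1,0,0,0,-2,0,0,0,-3.5,0,0,0,-3.5,0,0,0,-3.5,0,0,0,-3.5,0,2,0,0,0,2.5,0,0,0,2.5,0,0,0,0,0,0,0,0,0,0,0]'

```text
time: 23.53
ee_pos: [0.3793, -0.2693, 0.1789]
eef_rot: [-0.104, 0.995, -0.001, 0.001]
ft_force: [1.2, -0.0, -0.3]
width: 0.0741
grip_force: 0.0
```

```bash
python3 - <<'E'
from h import *
exec(open('s.py').read())
A=[]
for n,(a,b,c,d) in (("scene",(170,300,195,395)),("side",(160,310,170,400))):
    im=r.camera(n)[a:b,c:d,::-1]; A.append(cv2.resize((255*(im/255.)**.6).astype('uint8'),(400,int(400*(b-a)/(d-c))),interpolation=cv2.INTER_CUBIC)[:260])
cv2.imwrite('pics/fin.png',cv2.resize(np.hstack(A),None,fx=1,fy=1))
E
```

```text
[ 0.3793 -0.2693  0.1789] 2.296 [ 0.11  -0.07  -0.008] [ 1.25 -0.02 -0.25]
119.89267390693816 0.07411334425060968 23.5333
```

View pics/fin.png

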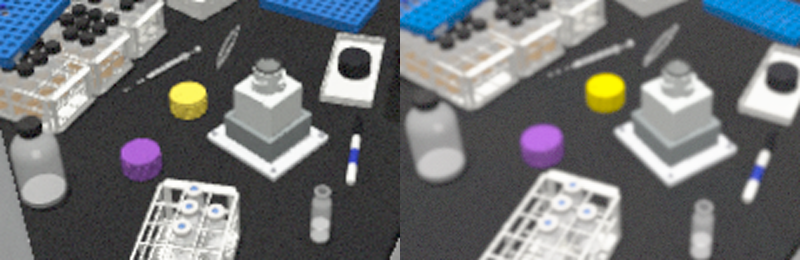

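The cap lies flat, top side up, in the tray at (354,62). The open jar is seated at (267,95), and the bottle (38,165) and vial (320,213) are still standing.

```bash
python3 -c "
from bench import r
print(r.close_job())"
```

```text
the job is handed in; nothing more can be done
None
```

The jar is open and seated in its holder, the cap lies flat and top side up in the weighing tray, and the job is handed in at about 24 s with the bottle and vial still standing. However, the first lift and a later test lift caught the lugs and raised the jar a few millimetres (about 4 mm the first time). I set it back each time, but the cap had run past the stops by one lug pitch, so I turned it round again before it came off.

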